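Slide the packing plates into their matching slots

ROBOT

A 6-joint arm with a two-finger parallel gripper is mounted at the origin on the work surface. World frame = base frame: x ahead of the robot, y to its left, z up, the work surface at z = 0. Lengths are in mm, angles in rad, forces in N, time in s.
With the tool pointing down it reaches from about 250 to 775 mm from the base axis. Payload 4 kg.
Tool frame: the origin (TCP) lies at the very end of the fingers, on their centre line; the grasp point (between the pads) lies 19 mm behind it; z points along the fingers, y is the line along which they close (so a half turn about z gives the same grasp; the last joint's range is limited). The gripper opens to 85 mm and grips with 20 to 120 N. Pads are 22 mm wide; open, the fingers measure 114 mm over their backs; the gripper's body (76 mm by 85 mm) begins 54 mm behind the grasp point. The pads swing forward as they close: fully open they stand 13 mm farther back than shut.
Start: joints at [1.223, 0.087, 1.371, -0, 1.684, -0.103], TCP at [133.307, 533.617, 231.341] pointing down, gripper open.
Joint ranges: [-3.1, 3.1], [-0.76, 2.03], [0.27, 2.55], [-1.08, 4.22], [0.17, 2.65], [-2.57, 2.57]. Speed limits (rad/s): [2.79, 2.79, 3.14, 3.14, 3.14, 3.14].

INTERFACE

Orientations are given as a rotation vector (axis times angle).
In Python, from cell import env gives the robot as it stands.
- The arm moves only by the shell command python3 -m creep 'ROWS'. ROWS is JSON, a list of rows, each a list of 5 numbers: the finger opening in cm, from 0 to 8.54, then the shift along the tool's x, y, z in cm, then the turn about the tool's z in degrees. A call has exactly 5 rows; each row is the pose to reach, as a shift and turn from the pose commanded when the call began, along the tool's axes at that moment; what a row does not reach only later rows make up. A row lasts 1/12 s, in which the tool goes at most 41.7 mm and 7.16 degrees, less where a joint would pass 70% of its speed; a pose out of reach is approached as far as the arm can. A call with a gripper value outside its range is refused whole. The fingers move at their own pace and stop on an object; the grip force is fixed at half the most. Time passes only in rows, so rows that repeat a pose let the fingers close, or fill a call up. It gives the time, the measured TCP pose, the force, the opening and the grip force at its end, in the units of the state.
- env.read_state(): the state, without advancing time (a new reading comes with each control period).
- env.camera(name): name is "side" or "top" or "wrist"; returns the picture (384x512x3 uint8, red, green, blue); there is no depth.
- env.calibration(name): a dict with "K" (3x3 intrinsics, pixels), "k1" (the pictures are not rectified: a ray, as slopes to the right and down, at radius r is drawn at 1 + k1 r^2 times it, then the intrinsics apply), "world_from_camera" (4x4, takes a point from camera to world coordinates). Camera axes: x right, y down, z forward; pixel columns grow to the right and rows downward; lengths in mm; the calibration is good to about 2 mm. A picture is of the moment at which its call begins: read the wrist's pose just before it. calibration takes no time and is no camera call; for the wrist camera it gives the pose at the moment of the call.
- env.close_job(): hands the job in; it is judged then, once.
The state is a dict: "clock": time; "qpos": joint angles; "qd": joint speeds; "joint_efforts": joint torques, N m; "ee_pos": TCP position; "tool_rot": TCP orientation; "wrist_force": force on the tool from outside, world axes, zero at the start; "ft_torque": the same for the moment, N m; "finger_gap": opening from 0.0 (shut) to 1.0 (fully open); "grasp_force": force on a finger pad.
Only numpy, scipy, OpenCV 4.12 (cv2) and the standard library are available. Lean on these libraries where they do the work, as an engineer would, in place of code of your own. Each camera call takes 0.05 s, during which the arm holds its last target. There are 200 camera calls.

TASK

Put the two loose packing plates, the thickest and the thinnest, away in the two empty bays of the red rack: slide each along the bench, leading edge first, into the bay whose slot height suits its thickness until it is fully home against the rear stop, and let go. Keep the plates flat on the bench and push gently - never ram a plate, least of all one that stops at a slot too low for it: draw it back and try the other bay. Leave the plate already in the rack and the sprocket lying on the bench where they are.

Things in the scene. Friction and masses are not known exactly. Their poses are not given: they have to be found in the camera images.
- thick_plate_window (a point): Thickest plate: bare aluminium, 150 long (x), 90 wide, 22 mm thick, 0.65 kg, flat on the bench. Point: centre of its through window (62 wide in y, 44 long in x), half-way up. x points to the leading edge, 97 mm ahead; window walls 22 mm ahead and behind, 31 mm to each side; tail edge 53 mm behind. Fits only the highest slot: place it first.
- thin_plate_window (a point): Thinnest plate: same outline, window, point and axes as the thick plate, but 12 mm thick, 0.35 kg; starts on the other side (left or right) of the bench from the thick plate. It goes into the lowest slot. It would also slip into the highest, which the thick plate needs; so it takes the bay that is left over.
- stored_plate_window (a point): The plate already home in one bay of the rack (that bay is taken): same outline, window, point and axes, 17 mm thick. Leave it.
- rack: Red steel rack bolted to the bench, 46 mm high, three bays 114 mm apart side by side, open towards the robot. Steel keeper bars 16 mm thick roof the bays; slot height under them is 14, 19 or 24 mm, one of each, in an order that changes and is not given: judge by the bars' tops (30, 35, 40 mm) or by trying. Origin as bay_middle.
- bay_left (a point): Left (+y) bay. Point on the bench at the foot of this bay's rear stop face, half-way across; x points horizontally into the rack, y to its left, z up. Each bay: walls 96 mm apart, 55 mm deep from mouth to stop, floor is the bench; tapered noses 24 mm high reach 26 mm out from the mouth, opening to about 110 mm.
- bay_middle (a point): Middle bay. Point on the bench at the foot of this bay's rear stop face, half-way across; x points horizontally into the rack, y to its left, z up. In every bay a plate too thick stops dead with its window centre at x about -149 mm; a plate fully home has it at x = -97 mm, y = 0, the window 20 mm clear of the mouth.
- bay_right (a point): Right (-y) bay. Point on the bench at the foot of this bay's rear stop face, half-way across; x points horizontally into the rack, y to its left, z up. 
- sprocket_middle (a point): Loose steel timing sprocket lying flat to the left of the rack, in front of the plate on that side: 84 mm across, 12 mm thick, hub 42 mm across and 26 mm high. Point on its axis, 13 mm up. To be left alone.

How it is judged:
By the outcome, as a careful person would: the job done as asked, in the order asked, and still so for the second after the job is handed in, with the robot touching nothing.
It also fails if it takes over 72 s, if anything falls off the work surface, if the arm or the gripper's body presses on something with over 40 N, if the wrist force passes 120 N, or if a joint passes its speed limit or range.

## Working session

There is one attempt and no reset: what is moved stays moved. The work goes in short steps, Python scripts to look and compute and a shell command to move; the robot and the scene stay as the last step left them, time stands still between calls to the robot, and variables do not carry over. Pictures are saved under pics/ and viewed, at most 10 in all, crops included, and the job is handed in when it is done.

```bash
ls; mkdir -p pics
cat > h.py <<'E'
import numpy as np, cv2
from cell import env
from scipy.spatial.transform import Rotation as R
def cal(n):
    c=env.calibration(n); return np.array(c["K"]),c["k1"],np.array(c["world_from_camera"])
def ray(c,uv):
    K,k1,T=c; d=np.linalg.solve(K,[uv[0],uv[1],1.])[:2]; rd=np.hypot(*d); r=rd
    for _ in range(30): r=rd/(1+k1*r*r)
    d=d*(r/rd if rd>0 else 1); return T[:3,3],T[:3,:3]@np.r_[d,1]
def onz(c,uv,z):
    o,d=ray(c,uv); return (o+d*(z-o[2])/d[2])[:2]
def proj(c,p):
    K,k1,T=c; q=T[:3,:3].T@(np.array(p)-T[:3,3]); s=q[:2]/q[2]; s=s*(1+k1*(s@s)); return (K@np.r_[s,1])[:2]
E
python3 - <<'E'
from h import *
s=env.read_state()
print({k:np.round(v,3).tolist() for k,v in s.items()})
for n in("top","side"):
    cv2.imwrite(f"pics/{n}0.png",env.camera(n)[:,:,::-1]); c=cal(n);print(n,c[0].round(1).tolist(),c[1],c[2].round(3).tolist())
E
```

```text
pics
{'clock': 0.0, 'qpos': [1.223, 0.088, 1.372, 0.0, 1.684, -0.103], 'qd': [0.0, 0.001, 0.001, 0.0, 0.002, -0.001], 'joint_efforts': [0.001, -35.188, -31.327, -0.0, 0.011, -0.0], 'ee_pos': [133.14, 533.123, 230.099], 'tool_rot': [-0.384, -3.118, 0.003], 'wrist_force': [-0.339, 1.308, -0.407], 'ft_torque': [-0.043, -0.011, -0.044], 'grasp_force': 0.0, 'finger_gap': 1.0}
top [[371.7, 0.0, 256.3], [0.0, 371.7, 192.6], [0.0, 0.0, 1.0]] -0.07563395277263063 [[0.011, -0.993, 0.12, 474.828], [-1.0, -0.012, -0.01, 42.555], [0.011, -0.12, -0.993, 928.157], [0.0, 0.0, 0.0, 1.0]]
side [[360.7, 0.0, 253.3], [0.0, 360.7, 193.6], [0.0, 0.0, 1.0]] 0.008066272889888561 [[0.949, -0.219, 0.229, 344.062], [-0.316, -0.692, 0.648, -583.544], [0.016, -0.687, -0.726, 739.086], [0.0, 0.0, 0.0, 1.0]]
```

View pics/top0.png

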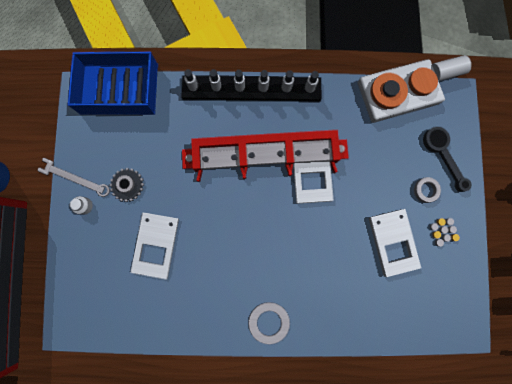

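View pics/side0.png

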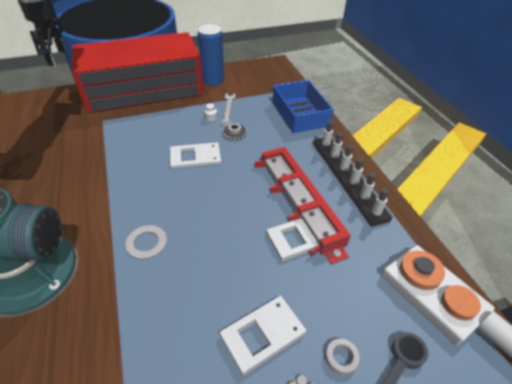

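The top view shows the stored plate in the right bay (window about (314,183)). The loose plates are at about (155,247) on the left and (398,245) on the right, where the window wall looks deep, so that one is probably the thick one. Sprocket is at (125,184), rack mouth facing down. Now measuring the plates and the bar heights.

```bash
cat >> h.py <<'E'
def plates(img,c,z,box=None):
    hsv=cv2.cvtColor(img,cv2.COLOR_RGB2HSV); m=((hsv[...,1]<45)&(hsv[...,2]>170)).astype(np.uint8)*255
    if box: mm=np.zeros_like(m); mm[box[1]:box[3],box[0]:box[2]]=m[box[1]:box[3],box[0]:box[2]]; m=mm
    cs,h=cv2.findContours(m,cv2.RETR_CCOMP,cv2.CHAIN_APPROX_NONE); out=[]
    for i,k in enumerate(cs):
        if h[0][i][3]>=0 or cv2.contourArea(k)<600: continue
        P=np.array([onz(c,p[0],z) for p in k],np.float32)
        ho=[j for j in range(len(cs)) if h[0][j][3]==i and cv2.contourArea(cs[j])>80]
        W=[cv2.minAreaRect(np.array([onz(c,p[0],z) for p in cs[j]],np.float32)) for j in ho]
        out.append((cv2.boundingRect(k),cv2.minAreaRect(P),W))
    return out
E
python3 - <<'E'
from h import *
a=cv2.imread("pics/top0.png");b=cv2.imread("pics/side0.png")
for n,i in(("top",a),("side",b)):
    for o in plates(i[:,:,::-1].copy(),cal(n),15): print(n,[str(np.round(np.hstack([np.ravel(x) for x in r]),2)) for r in [o[1]]+o[2]],o[0])
A=cv2.resize(a[120:215,175:355],None,fx=4.4,fy=3.1,interpolation=3)[:,:792]
B=cv2.resize(b[140:265,250:355],None,fx=4,fy=4,interpolation=3)
A=cv2.resize(a[120:200,175:355],None,fx=4.4,fy=4.4,interpolation=3)
cv2.imwrite("pics/ca.png",A);cv2.imwrite("pics/cb.png",B);print(A.shape,B.shape)
E
```

```text
top ['[453.71 281.9   88.77 149.4   80.78]', '[431.52 285.78  66.89  49.77  80.5 ]'] (131, 213, 47, 66)
top ['[ 466.   -313.46  151.76   91.1    13.86]', '[ 444.44 -318.28   48.67   67.93   13.65]'] (371, 209, 50, 68)
top ['[ 615.36 -108.54   98.96   89.54    4.42]', '[ 618.73 -107.87   49.66   67.51    4.42]'] (295, 162, 38, 41)
side ['[ 603.66 -399.17   60.12   62.16   89.37]', '[ 602.64 -398.74   42.95   43.58   21.71]'] (328, 338, 32, 34)
side ['[ 469.85 -306.85  153.8    94.73   14.01]', '[ 448.36 -312.84   45.42   63.35   13.67]'] (220, 295, 87, 78)
side ['[ 882.04 -363.75  121.02  262.7    16.98]', '[ 897.5  -374.95   93.2    84.71    7.99]'] (386, 261, 126, 85)
side ['[271.45  -5.45  96.26  95.11  38.72]', '[271.32  -6.45  64.81  62.44  41.77]'] (125, 225, 42, 33)
side ['[ 616.34 -106.09   99.65   95.65    4.4 ]', '[ 621.27 -105.5    45.72   63.      2.97]'] (267, 219, 50, 40)
side ['[455.57 279.73  99.45 152.38  80.66]', '[432.74 282.63  61.55  45.92  79.48]'] (170, 142, 52, 25)
side ['[ 985.6  1259.65  456.61 1024.83   74.61]'] (161, 0, 184, 36)
side ['[-160.52 1482.03  139.72  730.41    6.93]'] (0, 0, 36, 58)
(352, 792, 3) (500, 420, 3)
```

View pics/ca.png

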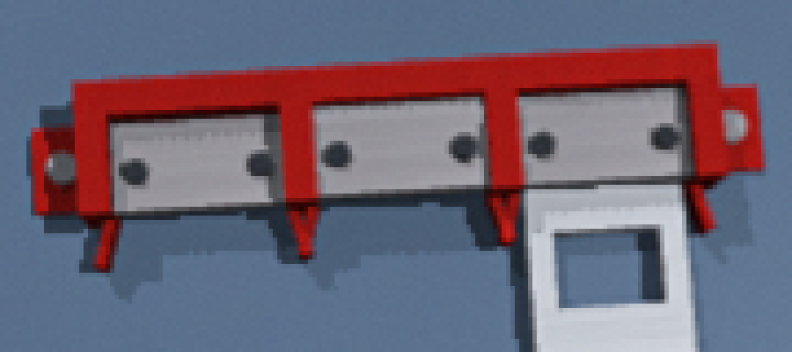

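View pics/cb.png

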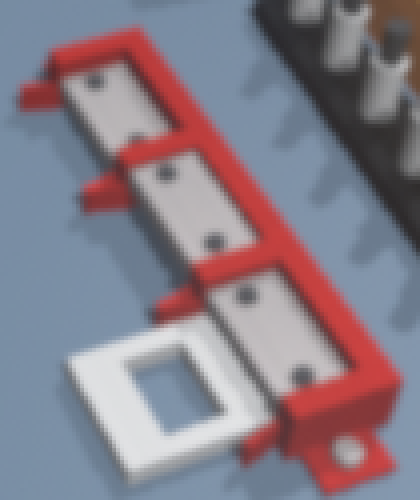

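The first crop shows the dark bar screws at about (134,172),(261,165) left, (337,155),(464,148) middle and (541,145),(665,138) right. In the side crop the left bar's second screw is partly hidden behind the divider, so that bar seems the lowest. I'll triangulate the screws to check.

Run:
```python
from h import *
ct,cs=cal("top"),cal("side")
def tri(a,b):
    (o1,d1),(o2,d2)=ray(ct,a),ray(cs,b)
    t=np.linalg.lstsq(np.c_[d1,-d2],o2-o1,rcond=None)[0]; p,q=o1+d1*t[0],o2+d2*t[1]; return (p+q)/2,np.linalg.norm(p-q)
T=[(134,172),(337,155),(464,148),(541,145),(665,138)];S=[(95,80),(167,174),(214,243),(247,295),(303,377)]
for t,s in zip(T,S):
    p,e=tri((np.array(t)+.5)/4.4-.5+[175,120],(np.array(s)+.5)/4-.5+[250,140]); print(p.round(1),round(e,1))
# rack: yellow from stored plate, red region at z=46
a=cv2.imread("pics/top0.png")
f=lambda x,y,z:onz(ct,(np.array([x,y])+.5)/4.4-.5+[175,120],z)
print("rear top edge z46",f(76,82,46),f(716,45,46)," front edge tops",f(76,213,46),f(716,178,46))
for n in ("top","side"):
  im=cv2.imread(f"pics/{n}0.png")[:,:,::-1].copy()
  for z,nm in((22,'R'),(12,'L'),(17,'S')):
    for o in plates(im,cal(n),z):
        if o[2] and o[0][2]<100 and ((nm=='R' and -330<o[1][0][1]<-290) or (nm=='L' and o[1][0][1]>250) or (nm=='S' and -130<o[1][0][1]<-90)): print(n,nm,np.round(np.hstack([np.ravel(x) for x in o[1]]),1),[np.round(np.hstack([np.ravel(x) for x in w]),1) for w in o[2]])
```

```text
[666.2 160.   33.9] 1.4
[675.9  46.9  40.3] 1.7
[680.2 -23.4  41.9] 1.1
[684.1 -66.9  36.7] 1.9
[ 689.4 -136.8   36.2] 1.9
rear top edge z46 [713.42795811 192.28421641] [ 739.85007637 -164.08125871]  front edge tops [639.63696444 189.7467278 ] [ 663.92965456 -162.57214433]
top R [ 466.1 -310.7  150.6   90.4   13.9] [array([ 444.7, -315.5,   48.3,   67.4,   13.6])]
top L [453.6 282.7  89.1 149.9  80.8] [array([431.4, 286.6,  67.1,  49.9,  80.5])]
top S [ 615.1 -108.2   98.7   89.3    4.4] [array([ 618.4, -107.5,   49.6,   67.4,    4.4])]
side R [ 468.6 -309.5  152.3   93.8   14. ] [array([ 447.4, -315.5,   45. ,   62.7,   13.7])]
side L [456.  283.3  99.9 153.   80.7] [array([433.1, 286.2,  61.8,  46.1,  79.5])]
side S [ 615.6 -107.4   99.4   95.4    4.4] [array([ 620.5, -106.8,   45.6,   62.8,    3. ])]
```

Bar heights come out at 34 left, 41 middle and 36 right. The stored 17 mm plate is in the right bay, so middle is the 24 mm slot and left the 14 mm slot. The plate outlines match thick on the right (window about (446,-315), yaw 14°) and thin on the left (window about (432,286), yaw -9°).

Plan: grip the tail strip with one finger in the window and one behind the tail, slide the plate over, loosen the grip near the mouth and push home.

```bash
cat > go.py <<'E'
import sys; from h import *
def to(p,yaw):
    s=env.read_state(); r=R.from_rotvec(s["tool_rot"]); M=r.as_matrix()
    cy=np.degrees(np.arctan2(M[1,1],M[0,1])); d=M.T@(np.array(p)-s["ee_pos"])/10
    t=-((yaw-cy+90)%180-90)
    print("t",round(s["clock"],2),"at",np.round(s["ee_pos"],1),"yaw",round(cy,1),"F",np.round(s["wrist_force"],1),"gap",round(float(s["finger_gap"])*85.4,1),"| shift cm",d.round(2),"turn",round(t,1))
if __name__=="__main__": a=list(map(float,sys.argv[1:])); to(a[:3],a[3])
E
python3 go.py 430 100 230 13.9; python3 go.py 409.6 -324.5 120 13.9; python3 -c "
from h import *
print(onz(cal('top'),(125,184),26), onz(cal('top'),(269,323),5))"
```

```text
t 0.1 at [133.2 533.2 230.2] yaw 76.0 F [-0.6 -0.6 -0.3] gap 85.4 | shift cm [-39.3  -34.83   0.09] turn 62.1
t 0.1 at [133.2 533.2 230.2] yaw 76.0 F [-0.6 -0.6 -0.3] gap 85.4 | shift cm [-47.61 -76.48  11.17] turn 62.1
[601.67475932 357.57447048] [268.85815442  -0.86558678]
```

```bash
python3 -m creep '[[5.4,-3,-2.6,0,7],[5.4,-6,-5.3,0,14],[5.4,-9,-8,0,21],[5.4,-12,-10.7,0,28],[5.4,-15,-13.4,0,35]]' && python3 go.py 430 100 230 13.9
```

```text
clock: 0.52
ee_pos: [246.7, 365.5, 230.7]
tool_rot: [-1.311, -2.855, 0.001]
wrist_force: [0.8, 0.2, -0.9]
finger_gap: 0.636
grasp_force: 0.0
t 0.52 at [246.7 365.5 230.7] yaw 40.7 F [ 0.8  0.2 -0.9] gap 54.3 | shift cm [-32.08  -3.41   0.08] turn 26.8
```

```bash
python3 -m creep '[[5.4,-4,-0.4,0,6],[5.4,-8,-0.8,0,13],[5.4,-12,-1.3,0,20],[5.4,-16,-1.7,0,26.8],[5.4,-20,-2.1,0,26.8]]' >/dev/null && python3 go.py 409.6 -324.5 120 13.9
```

```text
t 0.93 at [362.  200.6 231.1] yaw 14.0 F [ 0.8 -0.3  0. ] gap 54.0 | shift cm [-52.11  -8.05  11.1 ] turn 0.1
```

```bash
python3 -m creep '[[5.4,-4,-0.5,0,0],[5.4,-8,-1,0,0],[5.4,-12,-1.5,0,0],[5.4,-16,-2,0,0],[5.4,-20,-2.5,0,0]]' >/dev/null && python3 -m creep '[[5.4,-4,-0.6,0.5,0],[5.4,-8,-1.2,1,0],[5.4,-12,-1.8,2,0],[5.4,-16,-2.4,3,0],[5.4,-20,-3,4,0]]' >/dev/null && python3 go.py 409.6 -324.5 120 13.9
```

```text
t 1.77 at [ 405.7 -200.8  190.6] yaw 14.1 F [ 0.4 -0.2 -0.2] gap 54.1 | shift cm [-12.09  -2.65   7.06] turn 0.2
```

```bash
python3 -m creep '[[5.4,-3,-0.6,1.2,0],[5.4,-6,-1.3,2.6,0],[5.4,-9,-1.9,4,0],[5.4,-12,-2.5,5.5,0],[5.4,-12,-2.5,7,0]]' >/dev/null && python3 go.py 409.6 -324.5 120 13.9
python3 - <<'E'
from h import *
c=cal("wrist");im=env.camera("wrist");cv2.imwrite("pics/w1.png",im[:,:,::-1])
for o in plates(im,c,22): print(o[0],[np.round(np.hstack([np.ravel(x) for x in w]),1) for w in [o[1]]+o[2]])
E
```

```text
t 2.18 at [ 410.8 -326.2  119.9] yaw 13.9 F [ 1.1 -0.3  0.3] gap 54.1 | shift cm [ 0.19 -0.08 -0.01] turn 0.0
(237, 134, 96, 106) [array([ 433.2, -319.2,   79.2,   88.8,   14. ]), array([ 397.3, -289.6,    7. ,   14. ,   13.4])]
```

View pics/w1.png

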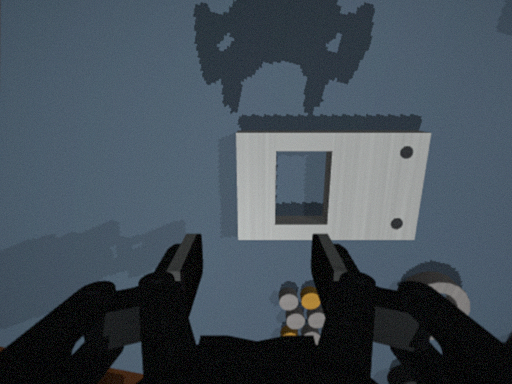

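The wrist view shows the plate's tail edge at column 238, the window's top corners at (276,151) and (331,151), and the fingers on either side of the tail strip. Casting these corners to z=22.

```bash
python3 - <<'E'
from h import *
c=cal("wrist")
for n,p in dict(tailL=(237,133),tailR=(238,239.5),leadL=(431,132.5),leadR=(415,240),winTL=(275.5,151),winFL=(331.5,151),winTR=(275.5,223),winFR=(328,223.5)).items(): print(n,onz(c,p,22).round(1))
E
python3 go.py 409.6 -324.5 60 13.9
```

```text
tailL [ 382.6 -279.6]
tailR [ 403.3 -365.5]
leadL [ 525.2 -243.6]
leadR [ 547.2 -329.7]
winTL [ 414.6 -285.8]
winFL [ 456.5 -275.3]
winTR [ 430.  -343.5]
winFR [ 472.1 -333.3]
t 2.23 at [ 409.3 -322.1  116. ] yaw 14.0 F [-1.   1.5 -2. ] gap 53.6 | shift cm [-0.27  0.    5.6 ] turn 0.1
```

```bash
python3 -m creep '[[5.4,-0.1,0,2,0],[5.4,-0.1,0,4,0],[5.4,-0.1,0,6,0],[5.4,-0.1,0,8,0],[5.4,-0.1,0,8.6,0]]' | tail -5 && python3 go.py 409.4 -323.5 4 13.9
```

```text
ee_pos: [409.8, -319.7, 31.9]
tool_rot: [-1.925, -2.474, -0.002]
wrist_force: [-0.9, -0.1, -0.0]
finger_gap: 0.637
grasp_force: 0.0
t 2.65 at [ 409.8 -319.7   31.9] yaw 14.2 F [-0.9 -0.1 -0. ] gap 54.4 | shift cm [-0.37 -0.12  2.79] turn 0.3
```

```bash
python3 -m creep '[[5.4,-0.3,-0.1,0.8,0],[5.4,-0.3,-0.1,1.6,0],[5.4,-0.3,-0.1,2.2,0],[5.4,-0.3,-0.1,2.5,0],[5.4,-0.3,-0.1,2.5,0]]' >/dev/null && python3 go.py 409.4 -323.5 4 13.9
```

```text
t 3.07 at [ 411.3 -325.2   10. ] yaw 14.2 F [-0.8  0.3 -0.4] gap 54.2 | shift cm [ 0.21 -0.14  0.6 ] turn 0.3
```

```bash
python3 -m creep '[[5.4,0.1,-0.1,0.3,0],[5.4,0.1,-0.1,0.5,0],[4.5,0.1,-0.1,0.5,0],[3.6,0.1,-0.1,0.5,0],[3.0,0.1,-0.1,0.5,0]]' | tail -5 && python3 go.py 409.4 -323.5 4 13.9 && python3 -m creep '[[2.6,0,0,0,0],[2.6,0,0,0,0],[2.6,0,0,0,0],[2.6,0,0,0,0],[2.6,0,0,0,0]]' | tail -5;  python3 go.py 409.4 -323.5 4 13.9
```

```text
ee_pos: [410.0, -324.9, 5.7]
tool_rot: [-1.93, -2.479, 0.001]
wrist_force: [-2.3, -0.8, 1.7]
finger_gap: 0.358
grasp_force: 22.6
t 3.48 at [ 410.  -324.9    5.7] yaw 14.2 F [-2.3 -0.8  1.7] gap 30.6 | shift cm [ 0.15 -0.03  0.17] turn 0.3
ee_pos: [410.1, -325.0, 5.9]
tool_rot: [1.93, 2.478, -0.001]
wrist_force: [-3.0, 0.0, 5.3]
finger_gap: 0.348
grasp_force: 61.0
t 3.9 at [ 410.1 -325.     5.9] yaw 14.2 F [-3.   0.   5.3] gap 29.7 | shift cm [ 0.16 -0.03  0.19] turn 0.3
```

```bash
python3 go.py 386.3 -10.5 6 4.3
```

```text
t 3.9 at [ 410.1 -325.     5.9] yaw 14.2 F [-3.   0.   5.3] gap 29.7 | shift cm [ 3.107e+01  5.400e+00 -3.000e-02] turn 9.9
```

```bash
python3 -m creep '[[2.6,1.4,-0.1,0,0.5],[2.6,3,0,0,1],[2.6,5,0,0,1.5],[2.6,7,0.5,0,2],[2.6,9,1,0,2.5]]' |tail -4; python3 -m creep '[[2.6,2,0.4,0,0.7],[2.6,4,0.8,0,1.4],[2.6,6,1.2,0,2.1],[2.6,8,1.6,0,2.8],[2.6,10,2,0,3.5]]' |tail -4;python3 go.py 386.3 -10.5 6 4.3
```

```text
tool_rot: [1.983, 2.431, -0.002]
wrist_force: [-0.4, -4.3, 2.1]
finger_gap: 0.348
grasp_force: 60.6
tool_rot: [2.056, 2.37, -0.001]
wrist_force: [0.4, -4.7, 1.0]
finger_gap: 0.349
grasp_force: 60.7
t 4.73 at [ 398.1 -133.6    5.8] yaw 8.1 F [ 0.4 -4.7  1. ] gap 29.8 | shift cm [12.35  0.57 -0.06] turn 3.8
```

```bash
python3 -m creep '[[2.6,2,0.1,0,0.7],[2.6,4,0.2,0,1.4],[2.6,6,0.3,0,2.1],[2.6,8,0.4,0,2.8],[2.6,10,0.5,0,3.5]]' |tail -4; python3 -m creep '[[2.6,1,0,0,0.3],[2.6,1.8,0,0,0.3],[2.6,2.2,0,0,0.3],[2.6,2.3,0,0,0.3],[2.6,2.3,0,0,0.3]]' >/dev/null;python3 go.py 386.3 -10.5 6 4.3
python3 - <<'E'
from h import *
im=env.camera("top");cv2.imwrite("pics/t2.png",im[:,:,::-1]); im2=env.camera("side");cv2.imwrite("pics/s2.png",im2[:,:,::-1])
for n,i in(("top",im),("side",im2)):
  for o in plates(i,cal(n),22): print(n,o[0],[np.round(np.hstack([np.ravel(x) for x in w]),1) for w in [o[1]]+o[2]])
cv2.imwrite("pics/c2.png",np.hstack([cv2.resize(im[130:330,170:370,::-1],(400,400)),cv2.resize(im2[130:330,150:350,::-1],(400,400))]))
E
```

```text
tool_rot: [2.127, 2.306, -0.001]
wrist_force: [1.0, -5.2, 1.2]
finger_gap: 0.346
grasp_force: 60.7
t 5.57 at [386.8 -10.8   5.8] yaw 4.4 F [ 0.2 -3.   4.9] gap 29.8 | shift cm [ 0.04 -0.05 -0.02] turn 0.1
top (252, 218, 41, 51) [array([460. ,  -5.3, 121.3,  90. ,   4.2])]
top (131, 213, 47, 66) [array([453.7, 280.2,  88.8, 148.7,  80.8]), array([432. , 283.6,  65.9,  48.1,  80.5])]
top (295, 162, 39, 41) [array([ 614.3, -107.4,   98.2,   89.8,    4.4]), array([ 617.6, -106.8,   49.3,   66.3,    4.4])]
top (372, 82, 73, 37) [array([ 827.7, -357.2,   48.2,  198.4,   19.9])]
side (327, 338, 33, 34) [array([ 600.6, -400.2,   61.6,   62.4,   72. ]), array([ 600.9, -400.9,   41.4,   41.8,   22.1])]
side (386, 261, 126, 87) [array([ 877.1, -366.6,  121.3,  262.8,   17.1]), array([ 892.8, -380.2,   81.6,   92.1,   86.2])]
side (125, 225, 43, 33) [array([271.8, -10.9,  97.6,  94.9,  38.7]), array([272.4, -11.7,  60.8,  57.7,  41.7])]
side (267, 219, 50, 41) [array([ 614.2, -111.9,   99.9,   98.7,    4.3]), array([ 618.5, -111.5,   44.5,   58.6,    4.5])]
side (187, 201, 63, 46) [array([448.5, -10.3, 152. , 108. ,   3. ])]
side (287, 42, 84, 33) [array([1126.5,  700.9,  299.8,  254.9,    6. ]), array([1055.3,  706.9,   84.3,  138.3,   46.4])]
side (161, 0, 185, 36) [array([ 982. , 1241. ,  452.4, 1020.6,   74.6])]
side (0, 0, 62, 55) [array([-103.4, 1458.9,  241.3,  742.2,    6.9])]
```

View pics/c2.png

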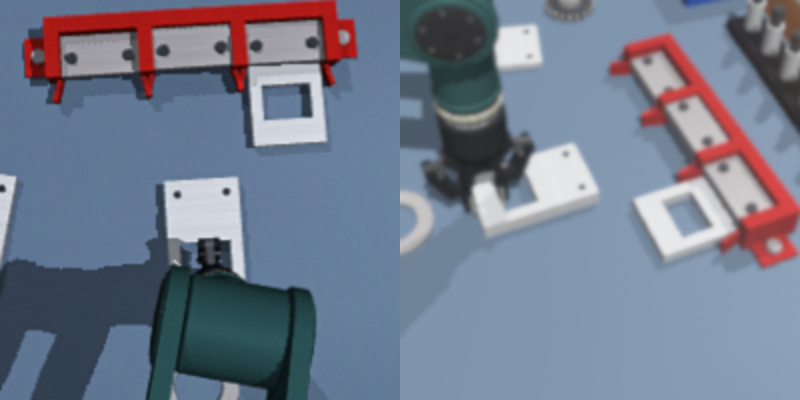

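The plate is flat and gripped. In the top crop it lines up with the middle bay, yaw 4.2° against the rack's 4.3°, with its leading edge about 190 mm from the stop. Advancing.

```bash
python3 -m creep '[[2.6,0,1.5,0,0],[2.6,0,3.5,0,0],[2.6,0,5.5,0,0],[2.6,0,7.5,0,0],[2.6,0,9,0,0]]' |tail -4; python3 -m creep '[[2.6,0,0.8,0,0],[2.6,0,1.5,0,0],[2.6,0,2.2,0,0],[2.6,0,2.8,0,0],[2.6,0,3.2,0,0]]' |tail -4;python3 go.py 573.3 3.5 6 4.3
```

```text
tool_rot: [-2.128, -2.296, 0.013]
wrist_force: [-20.1, -1.8, 26.1]
finger_gap: 0.345
grasp_force: 64.1
tool_rot: [-2.127, -2.296, 0.013]
wrist_force: [-19.4, -1.8, 22.4]
finger_gap: 0.346
grasp_force: 63.6
t 6.5 at [502.3  -0.7   5.6] yaw 4.4 F [-19.4  -1.8  22.4] gap 29.6 | shift cm [-0.12  7.11 -0.14] turn 0.1
```

```bash
python3 -m creep '[[2.6,0,0,-0.1,0],[2.6,0,0,-0.1,0],[2.6,0,0,-0.1,0],[2.6,0,0,-0.1,0],[2.6,0,0,-0.1,0]]';python3 - <<'E'
from h import *
im=env.camera("top");im2=env.camera("side")
cv2.imwrite("pics/c3.png",np.hstack([cv2.resize(im[130:230,210:310,::-1],(400,400)),cv2.resize(im2[150:270,230:350,::-1],(400,400))]))
E
```

```text
clock: 6.92
ee_pos: [504.2, -0.5, 5.7]
tool_rot: [-2.13, -2.298, 0.007]
wrist_force: [-8.1, -0.7, 9.6]
finger_gap: 0.35
grasp_force: 62.1
```

View pics/c3.png

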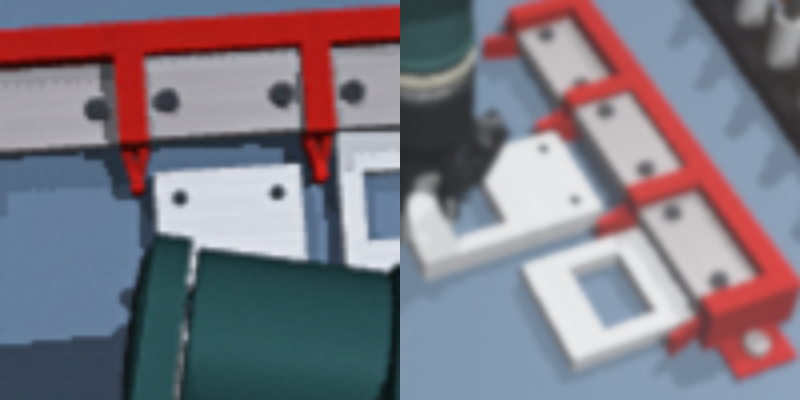

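The plate is between the noses and centred, columns 153–302 with noses at 138 and 318. It isn't blocked: the force was downward pressing on the bench, and it eased with 1 mm of lift. Continuing slightly higher.

```bash
python3 -m creep '[[2.6,0,0.4,-0.08,0],[2.6,0,0.8,-0.08,0],[2.6,0,1.2,-0.08,0],[2.6,0,1.6,-0.08,0],[2.6,0,1.6,-0.08,0]]' |tail -5;python3 go.py 573.3 3.5 6 4.3
```

```text
ee_pos: [520.3, 0.8, 5.7]
tool_rot: [-2.13, -2.298, 0.007]
wrist_force: [-5.6, -0.7, 5.8]
finger_gap: 0.346
grasp_force: 61.6
t 7.43 at [520.3   0.8   5.7] yaw 4.3 F [-5.6 -0.7  5.8] gap 29.5 | shift cm [-0.13  5.3  -0.08] turn 0.0
```

```bash
python3 -m creep '[[2.6,0,0.3,-0.04,0],[2.6,0,0.6,-0.04,0],[2.6,0,0.9,-0.04,0],[2.6,0,1.2,-0.04,0],[2.6,0,1.2,-0.04,0]]' |tail -5;python3 go.py 573.3 3.5 6 4.3
```

```text
ee_pos: [532.2, 1.8, 5.7]
tool_rot: [-2.13, -2.298, 0.006]
wrist_force: [-4.2, 0.2, 2.9]
finger_gap: 0.349
grasp_force: 61.4
t 7.85 at [532.2   1.8   5.7] yaw 4.3 F [-4.2  0.2  2.9] gap 29.8 | shift cm [-0.14  4.11 -0.07] turn 0.0
```

It has passed the point where a plate too thick would stop, with only 4 N, so it fits.

```bash
python3 -m creep '[[2.6,0,0.5,-0.02,0],[2.6,0,1,-0.02,0],[2.6,0,1.5,-0.02,0],[2.6,0,2,-0.02,0],[2.6,0,2,-0.02,0]]' |tail -5; python3 -m creep '[[2.6,0,0.3,0,0],[2.6,0,0.6,0,0],[2.6,0,0.9,0,0],[2.6,0,1.2,0,0],[2.6,0,1.2,0,0]]' |tail -5;python3 go.py 573.3 3.5 6 4.3
```

```text
ee_pos: [553.0, 3.3, 5.7]
tool_rot: [-2.131, -2.299, 0.005]
wrist_force: [-3.0, 0.7, 0.3]
finger_gap: 0.35
grasp_force: 61.1
ee_pos: [567.6, 3.9, 6.2]
tool_rot: [-2.135, -2.303, -0.001]
wrist_force: [0.2, 0.6, -6.2]
finger_gap: 0.351
grasp_force: 60.2
t 8.68 at [567.6   3.9   6.2] yaw 4.4 F [ 0.2  0.6 -6.2] gap 30.0 | shift cm [-0.08  0.57  0.02] turn 0.1
```

The plate is almost home, but at -6 N it is just being carried. I'll lower it and let the grip go loose, then push from the tail with the rear finger.

```bash
python3 -m creep '[[2.6,0,0,0.06,0],[2.6,0,0,0.06,0],[3.6,0,0,0.06,0],[3.8,0,0,0.06,0],[3.8,0,0,0.06,0]]' |tail -5; python3 -m creep '[[3.8,0,0.3,0,0],[3.8,0,0.6,0,0],[3.8,0,0.8,0,0],[3.8,0,0.9,0,0],[3.8,0,0.9,0,0]]' |tail -5;python3 go.py 573.3 3.5 6 4.3
```

```text
ee_pos: [569.3, 3.5, 8.9]
tool_rot: [2.133, 2.302, 0.005]
wrist_force: [-0.4, -0.3, 0.3]
finger_gap: 0.447
grasp_force: 0.0
ee_pos: [574.4, 4.0, 7.9]
tool_rot: [-2.132, -2.302, 0.007]
wrist_force: [-8.2, -1.1, 6.1]
finger_gap: 0.444
grasp_force: 4.2
t 9.52 at [574.4   4.    7.9] yaw 4.4 F [-8.2 -1.1  6.1] gap 37.9 | shift cm [-0.04 -0.12  0.19] turn 0.1
```

```bash
python3 -m creep '[[3.8,0,0.1,0,0],[3.8,0,0.2,0,0],[3.8,0,0.3,0,0],[3.8,0,0.3,0,0],[3.8,0,0.3,0,0]]' |tail -5
python3 - <<'E'
from h import *
im=env.camera("top");im2=env.camera("side")
cv2.imwrite("pics/c4.png",np.hstack([cv2.resize(im[130:230,210:310,::-1],(400,400)),cv2.resize(im2[150:270,230:350,::-1],(400,400))]))
E
```

```text
ee_pos: [577.3, 4.2, 7.9]
tool_rot: [-2.132, -2.302, 0.006]
wrist_force: [-8.9, -0.8, 6.3]
finger_gap: 0.446
grasp_force: 4.2
```

View pics/c4.png

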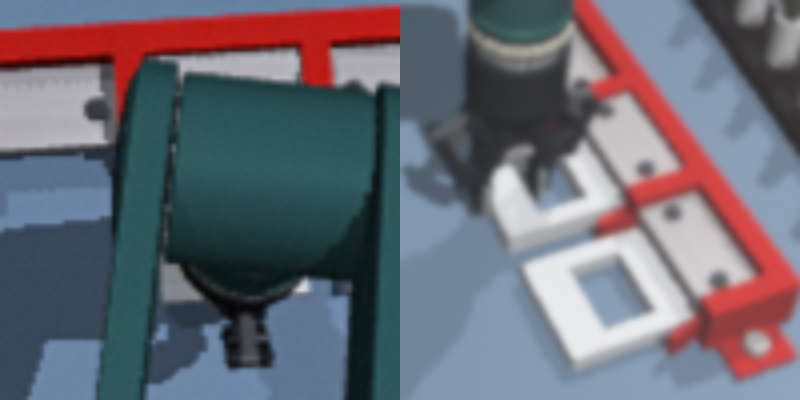

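The side crop shows the plate's tail nearly level with the stored plate's. The push force is still just sliding friction, so I'm nudging further until it rises.

```bash
python3 -m creep '[[3.8,0,0.1,0,0],[3.8,0,0.2,0,0],[3.8,0,0.3,0,0],[3.8,0,0.3,0,0],[3.8,0,0.3,0,0]]' |tail -5
```

```text
ee_pos: [577.9, 4.2, 7.7]
tool_rot: [-2.13, -2.299, 0.013]
wrist_force: [-14.3, -0.7, 11.7]
finger_gap: 0.445
grasp_force: 7.2
```

```bash
python3 -m creep '[[3.8,0,0.1,0,0],[3.8,0,0.2,0,0],[3.8,0,0.3,0,0],[3.8,0,0.3,0,0],[3.8,0,0.3,0,0]]' |tail -5
```

```text
ee_pos: [578.0, 4.3, 7.6]
tool_rot: [-2.126, -2.296, 0.021]
wrist_force: [-21.1, -2.3, 15.7]
finger_gap: 0.449
grasp_force: 10.9
```

The stop is firm: 0.1 mm of movement for 3 mm commanded, with the force at 21 N. Backing off to centre, then lifting.

```bash
python3 -m creep '[[4.6,0,-0.4,0,0],[5.0,0,-0.8,0,0],[5.0,0,-0.9,0,0],[5.0,0,-0.9,0,0],[5.0,0,-0.9,0,0]]' |tail -5;  python3 go.py 395 292.3 120 -9.3;python3 -m creep '[[5.0,0,0,-1,0],[5.0,0,0,-2.5,0],[5.0,0,0,-5,0],[5.0,0,-1,-8,0],[5.0,0,-3,-11,0]]' |tail -5; python3 go.py 395 292.3 120 -9.3
```

```text
ee_pos: [577.2, 4.2, 7.4]
tool_rot: [2.134, 2.304, 0.002]
wrist_force: [0.0, 0.5, -0.6]
finger_gap: 0.585
grasp_force: 0.0
t 11.28 at [577.2   4.2   7.4] yaw 4.4 F [ 0.   0.5 -0.6] gap 49.9 | shift cm [ 30.11 -15.95 -11.29] turn 13.7
ee_pos: [547.7, 1.9, 118.6]
tool_rot: [2.134, 2.304, 0.001]
wrist_force: [0.4, 0.5, 1.0]
finger_gap: 0.589
grasp_force: 0.0
t 11.7 at [547.7   1.9 118.6] yaw 4.4 F [0.4 0.5 1. ] gap 50.3 | shift cm [ 30.12 -13.    -0.16] turn 13.7
```

```bash
python3 -m creep '[[5.4,3.5,-1.5,0,3],[5.4,7,-3,0,6],[5.4,10.5,-4.6,0,9],[5.4,14,-6.1,0,12],[5.4,17.5,-7.6,0,13.7]]' >/dev/null; python3 -m creep '[[5.4,3.3,0.8,0,0],[5.4,3.3,0.8,0,0],[5.4,3.3,0.8,0,0],[5.4,3.3,0.8,0,0],[5.4,3.3,0.8,0,0]]' >/dev/null;  python3 go.py 395 292.3 120 -9.3
```

```text
t 12.53 at [471.1 201.  117.5] yaw -9.4 F [-0.1 -1.   0.3] gap 54.1 | shift cm [ 7.76 -9.   -0.25] turn -0.1
```

```bash
python3 -m creep '[[5.4,2.4,-2.8,0,0],[5.4,4.8,-5.6,0,0],[5.4,7.7,-8.9,0,0],[5.4,7.7,-8.9,0,0],[5.4,7.7,-8.9,0,0]]' >/dev/null;  python3 go.py 395 292.3 120 -9.3
python3 - <<'E'
from h import *
env.camera("wrist"); c=cal("wrist"); im=env.camera("wrist"); cv2.imwrite("pics/w2.png",im[:,:,::-1])
g=cv2.cvtColor(im,cv2.COLOR_RGB2GRAY); m=(g>150).astype(np.uint8); n,l,st,ce=cv2.connectedComponentsWithStats(m)
i=1+np.argmax(st[1:,4]); print(st[i])
cs,h=cv2.findContours((l==i).astype(np.uint8),cv2.RETR_CCOMP,cv2.CHAIN_APPROX_SIMPLE)
for k in cs:
    if cv2.contourArea(k)>400:
        q=cv2.approxPolyDP(k,6,True)[:,0]; print([(p.tolist(),onz(c,p,12).round(1).tolist()) for p in q])
# first plate and rack from top
t=env.camera("top")
for z in(17,22):
  for o in plates(t,cal("top"),z):
    if o[1][0][0]>560 and o[1][0][0]<680: print(z,o[0],[np.round(np.hstack([np.ravel(x) for x in w]),1) for w in [o[1]]+o[2]])
cv2.imwrite("pics/c5.png",np.vstack([cv2.resize(im[:,:,::-1],(512,384)),cv2.resize(t[130:210,170:370,::-1],(512,205))]))
E
```

```text
t 12.95 at [394.6 292.7 117.4] yaw -9.2 F [ 0.4 -0.6  0.2] gap 54.3 | shift cm [-0.03  0.04 -0.26] turn 0.1
[  237   134   188   104 14210]
[([237, 135], [387.3, 338.0]), ([240, 237], [374.0, 250.2]), ([409, 235], [520.7, 228.2]), ([424, 134], [534.5, 314.8])]
[([276, 150], [416.3, 321.1]), ([331, 152], [460.0, 312.3]), ([325, 223], [449.1, 251.4]), ([273, 222], [404.7, 259.6])]
17 (249, 164, 39, 41) [array([607.4,   6.8,  97.1,  91. ,   4.6]), array([611.7,   7.1,  49.7,  67.2,   4.4])]
17 (295, 162, 39, 41) [array([ 615.1, -108.2,   98.8,   90.3,    4.4]), array([ 618.4, -107.4,   49.6,   67.1,    4.4])]
22 (249, 164, 39, 41) [array([606.6,   7. ,  96.6,  90.5,   4.6]), array([611. ,   7.3,  49.4,  66.8,   4.4])]
22 (295, 162, 39, 41) [array([ 614.3, -107.4,   98.2,   89.8,    4.4]), array([ 617.6, -106.6,   49.3,   66.8,    4.4])]
```

View pics/c5.png

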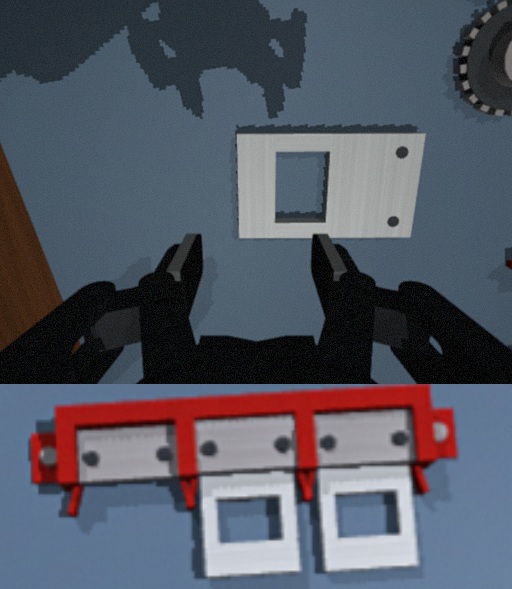

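The thick plate is home: window measured at (611.0,7.3) against (610.7,6.4) expected. The wrist view shows the thin plate's tail strip centred between the fingers, at (395.6,292.2). Descending.

```bash
python3 -m creep '[[5.4,0,0.1,2,0],[5.4,0,0.1,4.5,0],[5.4,0,0.1,7,0],[5.4,0,0.1,9,0],[5.4,0,0.1,10,0]]' | tail -5; python3 -m creep '[[5.4,0,0,0.2,0],[5.4,0,0,0.4,0],[5.4,0,0,0.6,0],[5.4,0,0,0.8,0],[5.4,0,0,0.8,0]]' |tail -5; python3 go.py 395.3 292.3 5 -9.2
```

```text
ee_pos: [395.8, 289.6, 14.1]
tool_rot: [-2.397, -2.029, 0.008]
wrist_force: [-0.6, -0.1, -0.4]
finger_gap: 0.631
grasp_force: 0.0
ee_pos: [397.1, 292.4, 10.0]
tool_rot: [2.395, 2.033, 0.003]
wrist_force: [-0.2, 0.2, -0.5]
finger_gap: 0.631
grasp_force: 0.0
t 13.93 at [397.1 292.4  10. ] yaw -9.3 F [-0.2  0.2 -0.5] gap 53.8 | shift cm [-0.04 -0.18  0.5 ] turn -0.1
```

```bash
python3 -m creep '[[5.4,0,-0.1,0.3,0],[5.4,0,-0.1,0.5,0],[4.5,0,-0.1,0.5,0],[3.6,0,-0.1,0.5,0],[3.0,0,-0.1,0.5,0]]' | tail -5; python3 -m creep '[[2.6,0,0,0,0],[2.6,0,0,0,0],[2.6,0,0,0,0],[2.6,0,0,0,0],[2.6,0,0,0,0]]' | tail -5;  python3 go.py 377.8 102.7 6 4.3
```

```text
ee_pos: [395.6, 292.4, 4.3]
tool_rot: [2.394, 2.034, 0.001]
wrist_force: [0.3, -0.0, 0.1]
finger_gap: 0.354
grasp_force: 17.8
ee_pos: [395.6, 292.4, 4.5]
tool_rot: [2.395, 2.033, 0.001]
wrist_force: [-0.4, -1.2, 3.8]
finger_gap: 0.338
grasp_force: 59.8
t 14.77 at [395.6 292.4   4.5] yaw -9.3 F [-0.4 -1.2  3.8] gap 28.9 | shift cm [-19.01   1.32  -0.16] turn -13.6
```

```bash
python3 -m creep '[[2.6,-1.4,0,0,-1],[2.6,-3,0.1,0,-2.5],[2.6,-5,0.2,0,-4],[2.6,-7,0.4,0,-5.5],[2.6,-9,0.6,0,-7]]' |tail -5; python3 go.py 378.1 103.8 5 4.3;  python3 -m creep '[[2.6,-2,-0.2,0,-1.5],[2.6,-4,-0.3,0,-3],[2.6,-6,-0.4,0,-4.5],[2.6,-8,-0.5,0,-6],[2.6,-9,-0.5,0,-6.5]]' |tail -5;  python3 go.py 378.1 103.8 5 4.3
```

```text
ee_pos: [387.1, 203.1, 4.5]
tool_rot: [-2.263, -2.178, -0.005]
wrist_force: [0.2, 3.0, 0.6]
finger_gap: 0.335
grasp_force: 59.8
t 15.18 at [387.1 203.1   4.5] yaw -2.2 F [0.2 3.  0.6] gap 28.6 | shift cm [-9.95 -0.52 -0.08] turn -6.5
ee_pos: [378.3, 112.3, 4.5]
tool_rot: [-2.139, -2.301, -0.004]
wrist_force: [-0.1, 2.9, 2.5]
finger_gap: 0.337
grasp_force: 59.8
t 15.6 at [378.3 112.3   4.5] yaw 4.2 F [-0.1  2.9  2.5] gap 28.8 | shift cm [-0.85 -0.08 -0.05] turn -0.1
```

```bash
python3 -m creep '[[2.6,-0.4,0,0,0],[2.6,-0.8,0,0,0],[2.6,-0.8,0,0,0],[2.6,-0.8,0,0,0],[2.6,-0.8,0,0,0]]' >/dev/null; python3 go.py 378.1 103.8 5 4.3
python3 - <<'E'
from h import *
for n in("top","side"):
  im=env.camera(n)
  for z in(12,):
    for o in plates(im,cal(n),z):
      if o[1][0][0]<680 and o[1][0][1]>-60: print(n,o[0],[np.round(np.hstack([np.ravel(x) for x in w]),1) for w in [o[1]]+o[2]])
E
```

```text
t 16.02 at [379.1 104.8   4.5] yaw 4.2 F [-0.6 -0.6  6.1] gap 28.9 | shift cm [-0.09 -0.11 -0.05] turn -0.1
top (205, 221, 40, 47) [array([456.3, 110.3, 112.9,  90. ,   4.5])]
top (249, 164, 39, 41) [array([608.1,   6.6,  97.6,  91.5,   4.6]), array([612.5,   6.9,  50. ,  67.6,   4.4])]
side (127, 227, 40, 31) [array([272.2,  -8. ,  88.3,  91.6,  42.5]), array([269.1,  -2.4,  72.9,  62.8,  39.4])]
side (249, 188, 46, 35) [array([610.9,  15.1, 100.9, 100.7,   5.1]), array([617.1,  14.8,  45.5,  61.2,   3.9])]
side (176, 176, 58, 38) [array([440.2, 109.5, 152.3,  99.4,   4.2])]
side (0, 0, 62, 53) [array([-110.3, 1488.1,  243.5,  750.9,    6.9])]
```

Centred on the left bay: line y 109.7, plate at 110.3. Advancing with a small lift.

```bash
python3 -m creep '[[2.6,0,1.5,-0.02,0],[2.6,0,3.5,-0.05,0],[2.6,0,5.5,-0.08,0],[2.6,0,7.5,-0.12,0],[2.6,0,9,-0.15,0]]' |tail -5; python3 -m creep '[[2.6,0,0.8,0,0],[2.6,0,1.5,0,0],[2.6,0,2.2,0,0],[2.6,0,2.8,0,0],[2.6,0,3.2,0,0]]' |tail -5;python3 go.py 565 118 5 4.3
```

```text
ee_pos: [468.3, 111.5, 4.6]
tool_rot: [-2.138, -2.301, 0.005]
wrist_force: [-2.2, -0.0, -0.1]
finger_gap: 0.339
grasp_force: 59.6
ee_pos: [500.3, 113.7, 4.9]
tool_rot: [-2.139, -2.301, 0.001]
wrist_force: [-1.5, -0.4, -2.8]
finger_gap: 0.342
grasp_force: 59.4
t 16.95 at [500.3 113.7   4.9] yaw 4.2 F [-1.5 -0.4 -2.8] gap 29.2 | shift cm [-0.04  6.49 -0.01] turn -0.1
```

```bash
python3 -m creep '[[2.6,0,0,0.06,0],[2.6,0,0.3,0.06,0],[2.6,0,0.6,0.06,0],[2.6,0,0.9,0.06,0],[2.6,0,1,0.06,0]]' |tail -5; python3 -m creep '[[2.6,0,0.4,0,0],[2.6,0,0.7,0,0],[2.6,0,1.1,0,0],[2.6,0,1.5,0,0],[2.6,0,1.5,0,0]]' |tail -5;python3 go.py 565 118 5 4.3
```

```text
ee_pos: [510.7, 114.4, 4.9]
tool_rot: [2.139, 2.301, 0.001]
wrist_force: [-1.1, -0.9, -2.3]
finger_gap: 0.336
grasp_force: 59.5
ee_pos: [526.4, 115.5, 5.1]
tool_rot: [2.139, 2.3, 0.002]
wrist_force: [0.3, 0.2, -2.9]
finger_gap: 0.342
grasp_force: 59.5
t 17.78 at [526.4 115.5   5.1] yaw 4.2 F [ 0.3  0.2 -2.9] gap 29.2 | shift cm [-0.03  3.87  0.01] turn -0.1
```

```bash
python3 -m creep '[[2.6,0,0,0.08,0],[2.6,0,0.4,0.1,0],[2.6,0,0.8,0.1,0],[2.6,0,1.2,0.1,0],[2.6,0,1.4,0.1,0]]' |tail -5; python3 -m creep '[[2.6,0,0.4,0.04,0],[2.6,0,0.8,0.04,0],[2.6,0,1.2,0.04,0],[2.6,0,1.6,0.06,0],[2.6,0,1.6,0.06,0]]' |tail -5;python3 go.py 565 118 5 4.3
```

```text
ee_pos: [539.4, 116.6, 4.5]
tool_rot: [-2.139, -2.301, 0.0]
wrist_force: [-5.8, -0.8, 4.6]
finger_gap: 0.338
grasp_force: 60.4
ee_pos: [555.5, 117.8, 4.5]
tool_rot: [-2.139, -2.301, 0.0]
wrist_force: [-5.7, -0.4, 6.8]
finger_gap: 0.336
grasp_force: 60.5
t 18.62 at [555.5 117.8   4.5] yaw 4.2 F [-5.7 -0.4  6.8] gap 28.7 | shift cm [-0.05  0.95 -0.05] turn -0.1
```

Lead edge is about 10 mm from the stop. Loosening, then pushing from the tail.

```bash
python3 -m creep '[[3.6,0,0,0,0],[3.8,0,0,0,0],[3.8,0,0,0.1,0],[3.8,0,0,0.2,0],[3.8,0,0,0.2,0]]' |tail -5; python3 -m creep '[[3.8,0,0.3,0,0],[3.8,0,0.6,0,0],[3.8,0,0.9,0,0],[3.8,0,1.1,0,0],[3.8,0,1.1,0,0]]' |tail -5;python3 go.py 568.6 118 5 4.3
```

```text
ee_pos: [555.2, 117.7, 1.0]
tool_rot: [-2.139, -2.301, -0.0]
wrist_force: [-0.8, -0.2, -0.2]
finger_gap: 0.448
grasp_force: 0.0
ee_pos: [566.4, 118.5, 1.2]
tool_rot: [-2.139, -2.301, 0.0]
wrist_force: [-2.0, 0.2, 0.4]
finger_gap: 0.445
grasp_force: 0.8
t 19.45 at [566.4 118.5   1.2] yaw 4.2 F [-2.   0.2  0.4] gap 38.0 | shift cm [-0.07  0.22 -0.38] turn -0.1
```

```bash
python3 -m creep '[[3.8,0,0.1,0,0],[3.8,0,0.2,0,0],[3.8,0,0.3,0,0],[3.8,0,0.4,0,0],[3.8,0,0.4,0,0]]' |tail -5; python3 -m creep '[[3.8,0,0,-0.02,0],[3.8,0,0.1,-0.02,0],[3.8,0,0.2,-0.02,0],[3.8,0,0.2,-0.02,0],[3.8,0,0.2,-0.02,0]]' |tail -5
```

```text
ee_pos: [569.0, 118.7, 1.1]
tool_rot: [-2.138, -2.299, 0.004]
wrist_force: [-5.0, -1.3, 2.9]
finger_gap: 0.444
grasp_force: 2.6
ee_pos: [569.1, 118.7, 1.0]
tool_rot: [-2.135, -2.297, 0.009]
wrist_force: [-10.5, -1.1, 4.3]
finger_gap: 0.443
grasp_force: 5.0
```

```bash
python3 -m creep '[[3.8,0,0.1,0,0],[3.8,0,0.2,0,0],[3.8,0,0.3,0,0],[3.8,0,0.4,0,0],[3.8,0,0.4,0,0]]' |tail -5; python3 -m creep '[[4.6,0,-0.4,0,0],[5.0,0,-0.9,-0.1,0],[5.0,0,-1,-0.2,0],[5.0,0,-1,-0.2,0],[5.0,0,-1,-0.2,0]]' |tail -5
```

```text
ee_pos: [569.2, 118.7, 0.8]
tool_rot: [-2.131, -2.293, 0.02]
wrist_force: [-19.3, -3.0, 12.7]
finger_gap: 0.446
grasp_force: 9.8
ee_pos: [567.2, 118.5, 4.3]
tool_rot: [2.138, 2.3, 0.003]
wrist_force: [0.3, 0.9, 0.0]
finger_gap: 0.586
grasp_force: 0.0
```

Firm stop at 19 N with no movement. Now lifting clear, moving away, and checking.

```bash
python3 -m creep '[[5.0,0,0,-1,0],[5.0,0,0,-2.5,0],[5.0,0,0,-5,0],[5.0,0,-1,-8,0],[5.0,0,-4,-11,0]]' |tail -5; python3 -m creep '[[5.0,3,-3,-2,0],[5.0,6,-6,-4,0],[5.0,9,-9,-6,0],[5.0,12,-12,-6,0],[5.0,15,-15,-6,0]]' >/dev/null; python3 -m creep '[[5.0,3,-2,0,0],[5.0,6,-2,0,0],[5.0,6,-2,0,0],[5.0,6,-2,0,0],[5.0,6,-2,0,0]]' >/dev/null
python3 - <<'E'
from h import *
s=env.read_state();print(s["clock"],s["ee_pos"])
t=env.camera("top");sd=env.camera("side")
for n,im in(("top",t),("side",sd)):
 for z in(12,22,17):
  for o in plates(im,cal(n),z):
    if 560<o[1][0][0]<680 and abs(o[1][0][1])<200: print(n,z,[np.round(np.hstack([np.ravel(x) for x in w]),1) for w in [o[1]]+o[2]])
cv2.imwrite("pics/c6.png",np.vstack([cv2.resize(t[110:260,90:370,::-1],(560,300)),cv2.resize(sd[90:270,170:370,::-1],(333,300))[:,:].copy() if 0 else cv2.resize(sd[100:270,150:467,::-1],(560,300))]))
E
```

```text
ee_pos: [529.3, 115.5, 114.9]
tool_rot: [2.138, 2.299, 0.004]
wrist_force: [1.2, -0.3, 0.6]
finger_gap: 0.587
grasp_force: 0.0
22.3667 [354.4195437  302.0343399  173.09755736]
top 12 [array([598.2, 120.3,  97.2,  89.3,   4.1]), array([602.3, 121. ,  49.5,  67.2,   4.3])]
top 12 [array([608.2,   6.5,  97.8,  90.8,   4.1]), array([612.6,   6.7,  49.8,  68. ,   4.4])]
top 12 [array([ 615.9, -109.1,   99.3,   90.4,    4.5]), array([ 619.2, -108.3,   49.8,   67.5,    4.4])]
top 22 [array([596.8, 119.4,  96.1,  88.3,   4.1]), array([600.9, 120.2,  49. ,  66.5,   4.3])]
top 22 [array([606.8,   6.9,  96.8,  89.8,   4.1]), array([611.1,   7.1,  49.3,  67.3,   4.4])]
top 22 [array([ 614.3, -107.5,   98.2,   89.4,    4.5]), array([ 617.6, -106.6,   49.3,   66.8,    4.4])]
top 17 [array([597.5, 119.9,  96.6,  88.8,   4.1]), array([601.6, 120.6,  49.3,  66.8,   4.3])]
top 17 [array([607.5,   6.7,  97.3,  90.3,   4.1]), array([611.8,   6.9,  49.5,  67.6,   4.4])]
top 17 [array([ 615.1, -108.3,   98.7,   89.9,    4.5]), array([ 618.4, -107.4,   49.6,   67.1,    4.4])]
side 12 [array([ 617.4, -104.1
[... 172 characters left out ...]
]
side 12 [array([598.2, 121.2,  97.7,  98.1,   4.8]), array([604.6, 120.8,  45.4,  62.3,   4.8])]
side 22 [array([ 613.6, -110.6,   98.9,   96.3,    4.4]), array([ 618.6, -111.4,   44.5,   60.4,    4. ])]
side 22 [array([607.8,   7.4,  98.6,  98. ,   3.9]), array([613.4,   6.6,  44.8,  62.4,   3.9])]
side 22 [array([594.7, 111.5,  96.4,  96.8,   4.8]), array([601. , 111.1,  44.8,  61.4,   4.8])]
side 17 [array([ 615.5, -107.4,   99.6,   97. ,    4.4]), array([ 620.5, -108.1,   44.8,   60.8,    4. ])]
side 17 [array([609.7,  11.5,  99.2,  98.7,   3.9]), array([615.2,  10.7,  45.2,  62.8,   3.9])]
side 17 [array([596.5, 116.4,  97. ,  97.4,   4.8]), array([602.8, 116. ,  45.1,  61.9,   4.8])]
```

View pics/c6.png

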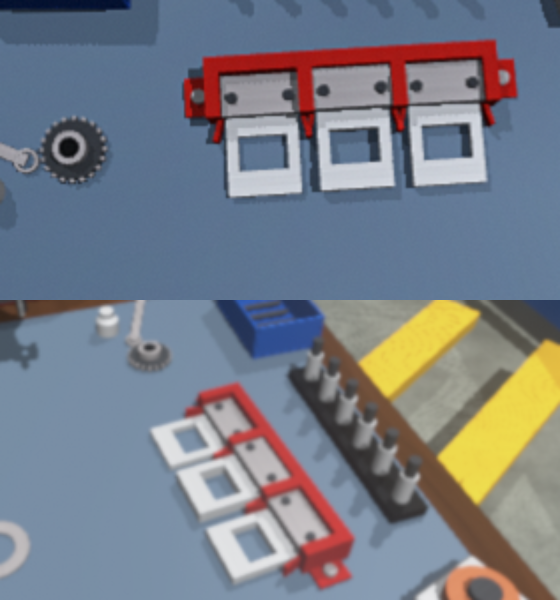

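All three plates sit level and home. The thin plate's window is at (602.3,121) against (602.5,120.7) expected. The sprocket hasn't moved and the arm is clear, so I'm handing in.

```bash
python3 -c "
from cell import env
print(env.close_job())"
```

```text
the job is handed in; nothing more can be done
None
```

The job is handed in at 22 s of the 72 s allowed: the thick plate went into the middle bay first, then the thin plate into the left bay, both home against the stop, with the stored plate and sprocket left alone and the arm clear.

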